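# Shut the gel drawer, then hold the viewer's sprung shutter half open

## Task

The gel is loaded in the white gel viewer: push its grey drawer fully home, and only then slide the red-handled sprung shutter on top to the left (as seen from the drawer side) to half of its travel, where the yellow pointer meets the orange mark, without ever letting it go nearly wide open. Hold it there against its spring for at least two seconds and finish while still holding it there, as it springs shut if let go. Leave the other things on the bench where they stand.

Things in the scene. Friction and masses are not known exactly. Their poses are not given: they have to be found in the camera images.
- viewer: white gel viewer, fixed box 160 deep (x) x 200 wide (y), flat deck 80 mm above the bench. Origin: centre of its underside, on the bench. -x: front, with the drawer; +y: left seen from the front; z up. On the deck a black shutter plate runs along y over an amber window, between two rails (x = -37 and +37 mm, tops at 86 mm). A dark spring barrel (top at 92 mm) lies along y at x = 56 mm
- drawer (a joint): how far the grey gel drawer is out, in m: 0 = fully home, grows towards the viewer's -x, at most 0.10. It slides with about 2 N of friction (plus a little damping) and stays where it is left; it ends against a firm stop at 0
- drawer_face (a point): centre of the outer face of the grey drawer front, moves with the drawer. Axes as the viewer's. The front is flat, upright, 156 wide (y) x 54 high, from 13 to 67 mm above the bench; shut, its face stands 88 mm in front of the viewer's origin (8 mm proud of the box). Nothing stands before it; push it along the viewer's +x
- shutter (a joint): shutter travel in m: 0 = shut, 0.060 = wide open, half = 0.030; grows along the viewer's +y. A spring pulls it shut with about 3 N at 0, 9 N at half and 15 N wide open, with little friction
- shutter_grip (a point): centre (half-way up) of the upright red handle of the shutter, moves with it. Axes as the viewer's. The handle is a block 14 (y: the way to pinch it, or push its -y face) x 32 (x) x 40 mm high, from 84 to 124 mm above the bench, standing on the black plate, whose top is at 84 mm
- half_mark (a point): the place, fixed to the viewer, where the handle's centre is at half travel. On the deck's front strip three ticks show the yellow pointer's place: black (shut), orange (half, in line with this point along x), black (wide open)
- tip_box: bystander: a clear pipette tip box with rows of tips, 90x124x83 mm, loose; origin at the centre of its underside. To be left alone
- mini_rotor: bystander: a black round centrifuge rotor, 92 across, 39 high mm, loose; origin at the centre of its underside. To be left alone
- dye_bottle: bystander: a small white bottle with a yellow cap, 42 across, 84 high mm, loose; origin at the centre of its underside. To be left alone
- tape_roll: bystander: a roll of cream tape lying flat, 74 across, 18 high mm, loose; origin at the centre of its underside. To be left alone
- kit_box: bystander: a small white carton, 66x90x45 mm, loose; origin at the centre of its underside. To be left alone
- wash_bottle: bystander: a white wash bottle with a bent spout, 87x60x206 mm, loose; origin at the centre of its underside. To be left alone

How it is judged:
By the outcome, as a careful person would: the job done as asked, in the order asked, and still so for the second after the job is handed in, while the arm keeps its last pose, push and grip.
It also fails if it takes over 43 s, if anything falls off the work surface, if the arm or the gripper's body presses on something with over 40 N, if the wrist force passes 120 N, or if a joint passes its speed limit or range.

## Robot

A 6-joint arm with a two-finger parallel gripper is mounted at the origin on a cart in front of the work surface, level with it; the furniture and walls round the work are solid. World frame = base frame: x ahead of the robot, y to its left, z up, the work surface at z = 0. Lengths are in m, angles in degrees, forces in N, time in s.
With the tool pointing down it reaches from about 0.275 to 0.975 m from the base axis. Payload 8.4 kg.
Tool frame: the origin (TCP) lies on the centre line of the jaws, within the pads' length; the fingertips stand 8 mm ahead of it and the grasp point (between the pads) lies 11 mm behind it; z points along the fingers, y is the line along which they close (so a half turn about z gives the same grasp; the last joint's range is limited). The gripper opens to 92 mm and grips with 3 to 60 N. Pads are 20 mm wide; open, the fingers measure 128 mm over their backs; the gripper's body (75 mm by 189 mm) begins 69 mm behind the grasp point.
Start: joints at [-67.861, 20.225, 93.587, -0, 66.188, -0.138], TCP at [0.237, -0.578, 0.223] pointing down, gripper open.
Joint ranges: [-150.9, 150.9], [-52.94, 120.26], [3.33, 152.33], [-74.26, 254.26], [0, 154.13], [-172.89, 172.89]. Speed limits (degrees/s): [127.2, 127.2, 159.86, 180, 180, 180].

## Interface

Orientations are given as [roll, pitch, yaw] about the fixed x, y, z axes, in that order (R = Rz(yaw) Ry(pitch) Rx(roll)).
In Python, from bench import arm, kin, optics, hand_in gives the robot as it stands. Calls block until the motion is done:
- arm.reach(position, orientation): joint-space move of the TCP to a pose.
- arm.move_linear(position, rot=None, velocity=0.15, until_force=None): straight line of the TCP; rot=None keeps the orientation; velocity is the mean speed in m/s. With until_force (N) it stops when the force on the tool has changed by that much, and returns True; else False.
- arm.move_joints(angles): joint-space move.
- arm.gripper_to(opening, effort=None): finger opening in m; effort is the grip in N (None keeps the last); returns when the fingers have stopped.
- arm.sleep(seconds).
- kin.solve_ik(position, orientation): joint angles nearest the present ones, or None.
- arm.sense(): the state.
- optics.read_camera(name): name is "scene" or "top"; returns a dict with "image" (480x640x3 uint8, red, green, blue), "K" (3x3 intrinsics, pixels), "view" (4x4, takes a point from world to camera coordinates). Camera axes: x right, y down, z forward; pixel columns grow to the right and rows downward; lengths in m; the calibration is good to about 2 mm. A picture is of the moment at which its call begins. There is no depth.
A pose or a line that the arm cannot do raises arm.MotionError and nothing moves.
- hand_in(): hands the job in; it is judged then, once.
The state is a dict: "time_s": time; "qpos": joint angles; "qd": joint speeds; "effort": joint torques, N m; "position": TCP position; "ee_rot": TCP orientation; "contact_force": force on the tool from outside, world axes, zero at the start; "moment": the same for the moment, N m; "opening": finger opening in m; "gripper_force": force on a finger pad.
Only numpy, scipy, OpenCV 4.12 (cv2) and the standard library are available. Lean on these libraries where they do the work, as an engineer would, in place of code of your own. Each camera call takes 0.05 s, during which the arm holds its last target. There are 200 camera calls.

## Working session

There is one attempt and no reset: what is moved stays moved. The work goes in short steps, each a Python script; the robot and the scene stay as the last script left them, time stands still between calls to the robot, and variables do not carry over. Pictures are saved under pics/ and viewed, at most 10 in all, crops included, and the job is handed in when it is done.

```bash
ls; mkdir -p pics; python3 - <<'E'
from bench import arm,optics
import cv2,numpy as np
for n in("scene","top"):
    d=optics.read_camera(n); cv2.imwrite(f"pics/{n}0.png",d["image"][:,:,::-1]); np.savez(f"{n}.npz",**d)
    print(n,d["K"].round(1).tolist(),d["view"].round(4).tolist())
print(arm.sense()["time_s"])
E
```

```text
pics
scene [[538.8, 0.0, 322.6], [0.0, 538.8, 240.2], [0.0, 0.0, 1.0]] [[-0.6668, -0.7448, -0.0259, 0.4212], [-0.3217, 0.319, -0.8915, 0.2712], [0.6723, -0.5861, -0.4523, 0.9483], [0.0, 0.0, 0.0, 1.0]]
top [[507.3, 0.0, 321.2], [0.0, 507.3, 224.8], [0.0, 0.0, 1.0]] [[0.0283, -0.9996, 0.0071, 0.0051], [-0.9896, -0.029, -0.1406, 0.6037], [0.1407, -0.003, -0.99, 1.3282], [0.0, 0.0, 0.0, 1.0]]
0.1
```

View pics/scene0.png

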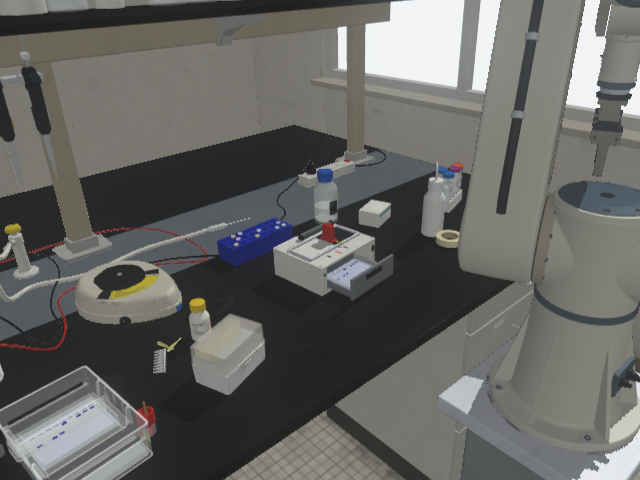

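View pics/top0.png

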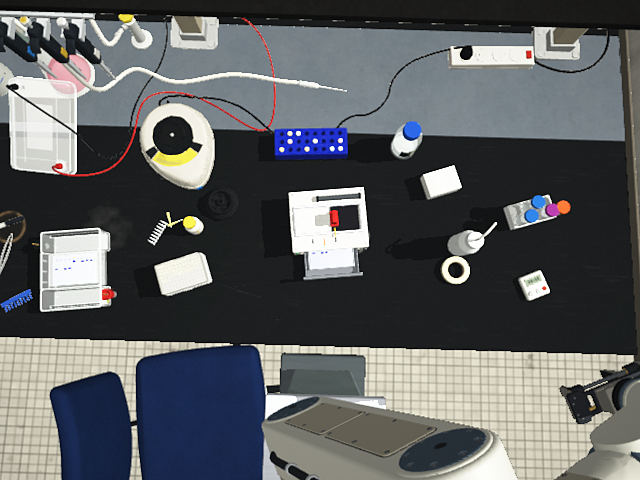

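The viewer is at about (328,218) in the top view, with its drawer out towards the robot and the red handle at about (334,218). I'll enlarge both views.

```bash
python3 - <<'E'
import cv2
t=cv2.imread("pics/top0.png")[175:290,270:390]; s=cv2.imread("pics/scene0.png")[205:305,265:405]
cv2.imwrite("pics/t1.png",cv2.resize(t,None,fx=5,fy=5,interpolation=cv2.INTER_CUBIC))
cv2.imwrite("pics/s1.png",cv2.resize(s,None,fx=5,fy=5,interpolation=cv2.INTER_CUBIC))
E
```

```text
(no output)
```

View pics/t1.png

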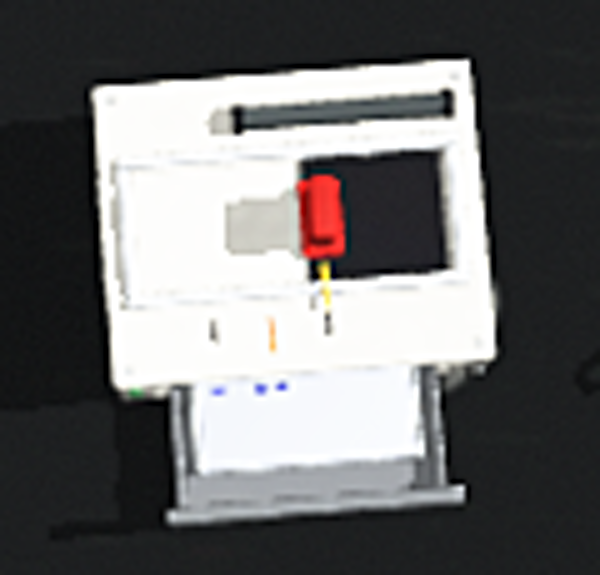

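View pics/s1.png

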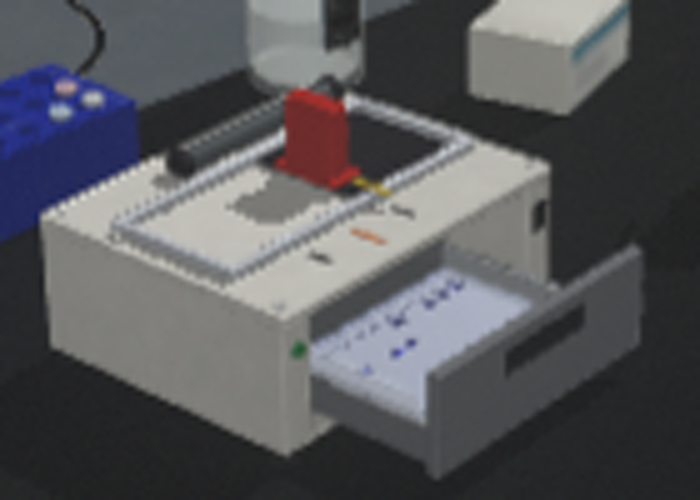

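```bash
cat > h.py <<'E'
import numpy as np
from scipy.optimize import least_squares
C={n:np.load(f"{n}.npz") for n in("scene","top")}
def proj(n,P):
    P=np.atleast_2d(P); c=P@C[n]["view"][:3,:3].T+C[n]["view"][:3,3]; c=c@C[n]["K"].T; return c[:,:2]/c[:,2:]
def back(n,uv,z):
    V=C[n]["view"];R=V[:3,:3];o=-R.T@V[:3,3];d=R.T@np.linalg.solve(C[n]["K"],[*uv,1]);return o+d*(z-o[2])/d[2]
def px(n,u): return (np.array(u)+.5)/5-.5+({"top":[270,175],"scene":[265,205]}[n])
E
python3 - <<'E'
from h import *
L=np.array([[.08,.1,.08],[.08,-.1,.08],[-.08,-.1,.08],[-.08,.1,.08]])
obs={"top":[(94,88),(468,60),(495,357),(117,393)],"scene":[(42,215),None,(549,163),(285,312)]}
def W(p,l): c,s=np.cos(p[2]),np.sin(p[2]); l=np.atleast_2d(l); return l@np.array([[c,s,0],[-s,c,0],[0,0,1]])+[p[0],p[1],0]
def f(p,names=("top","scene")):
    return np.concatenate([(proj(n,W(p,L[i]))[0]-px(n,o)) for n in names for i,o in enumerate(obs[n]) if o is not None])
for names in (("top",),("scene",),("top","scene")):
    r=least_squares(f,[.65,0,0],args=(names,),x_scale=[.1,.1,.1]); p=r.x; print(names,p[:2].round(4),np.degrees(p[2]).round(2),r.fun.round(1))
def loc(w): c,s=np.cos(p[2]),np.sin(p[2]); d=w[:2]-p[:2]; return np.array([c*d[0]+s*d[1],-s*d[0]+c*d[1]])*1e3
for n,u,z in [("top",(328,322),.08),("top",(272,335),.08),("top",(213,330),.08),("scene",(403,212),.08),("scene",(368,237),.08),("scene",(319,258),.08),("top",(325,285),.085),("top",(168,525),.067),("top",(465,500),.067),("scene",(432,375),.067),("scene",(640,248),.067),
 ("top",(301,177),.124),("top",(340,177),.124),("scene",(286,93),.124),("scene",(346,105),.124)]:
    print(n,u,loc(back(n,px(n,u),z)).round(1))
# bystanders rough
for n,u in [("tip",(183,275)),("wash",(465,242)),("tape",(455,270)),("dye",(193,226)),("kit",(441,182)),("bottle",(405,145)),("rack",(311,143))]: print(n,back("top",u,.04).round(3))
E
```

```text
('top',) [0.6134 0.0042] 6.45 [-0.3  0.4  0.  -0.1  0.5  0.3 -0.2 -0.6]
('scene',) [0.6156 0.0059] 6.75 [-0.7 -0.5  0.6 -0.7  0.1  0.8]
('top', 'scene') [0.6142 0.005 ] 6.41 [-0.5  0.  -0.3 -0.4  0.1 -0.1 -0.6 -0.9 -0.1 -0.6  1.3 -0.5  0.5  0.8]
top (328, 322) [-54.6 -14.2]
top (272, 335) [-59.   15.6]
top (213, 330) [-53.8  46.1]
scene (403, 212) [-56.1 -10.1]
scene (368, 237) [-59.4  19.9]
scene (319, 258) [-55.1  50.1]
top (325, 285) [-35.6 -14.1]
top (168, 525) [-152.6   77.9]
top (465, 500) [-152.5  -78.1]
scene (432, 375) [-148.5   81.8]
scene (640, 248) [-151.5  -71.6]
top (301, 177) [15.9 -5. ]
top (340, 177) [ 14.2 -24.8]
scene (286, 93) [14.3 -6.1]
scene (346, 105) [-17.5 -14. ]
tip [0.458 0.387 0.04 ]
wash [ 0.568 -0.367  0.04 ]
tape [ 0.492 -0.339  0.04 ]
dye [0.59  0.369 0.04 ]
kit [ 0.732 -0.303  0.04 ]
bottle [ 0.834 -0.204  0.04 ]
rack [0.832 0.057 0.04 ]
```

The two views agree to within about 4 mm: viewer at (0.614, 0.005), yaw 6.4°, drawer about 63 mm out, handle at local y of about -13. Next I push the drawer home.

```bash
cat >> h.py <<'E'
p=np.array([.6142,.005,np.radians(6.4)])
def w(x,y,z): c,s=np.cos(p[2]),np.sin(p[2]); return [p[0]+c*x-s*y,p[1]+s*x+c*y,z]
def loc(P): c,s=np.cos(p[2]),np.sin(p[2]); d=np.array(P[:2])-p[:2]; return np.array([c*d[0]+s*d[1],-s*d[0]+c*d[1],P[2]]).round(4)
O=[180,0,6.4]
E
python3 - <<'E'
from h import *
from bench import arm,optics
import cv2
def st(m): s=arm.sense(); print(m,round(s["time_s"],2),loc(s["position"]),np.round(s["contact_force"],1),np.round(s["ee_rot"],1),round(s["opening"],3))
st("start")
arm.reach([.17,-.41,.32],O); arm.reach(w(-.20,0,.32),O); st("over")
arm.gripper_to(0.0)
arm.move_linear(w(-.20,0,.04),velocity=.2); st("down")
print(arm.move_linear(w(-.125,0,.04),velocity=.06,until_force=15)); st("mid")
print(arm.move_linear(w(-.080,0,.04),velocity=.03,until_force=15)); st("home")
d=optics.read_camera("scene"); cv2.imwrite("pics/s2.png",cv2.resize(d["image"][185:305,265:405,::-1],None,fx=5,fy=5,interpolation=cv2.INTER_CUBIC))
E
```

```text
start 0.1 [-0.4401 -0.5372  0.2219] [ 0.4 -0.6 -0.1] [-179.9   -0.    22.3] 0.092
over 2.62 [-0.2    -0.0006  0.3198] [-0.2 -0.4 -0.2] [180.    0.    6.4] 0.092
down 5.53 [-1.995e-01 -1.000e-04  4.060e-02] [-0.4 -0.2  0.4] [ 1.8e+02 -1.0e-01  6.4e+00] 0.001
False
mid 6.92 [-1.248e-01  1.000e-04  4.010e-02] [ 0.2 -0.1 -0.4] [-180.    -0.     6.4] -0.0
True
home 7.88 [-0.0978  0.      0.0395] [0.8 0.4 0.5] [-180.     0.2    6.4] 0.001
```

View pics/s2.png

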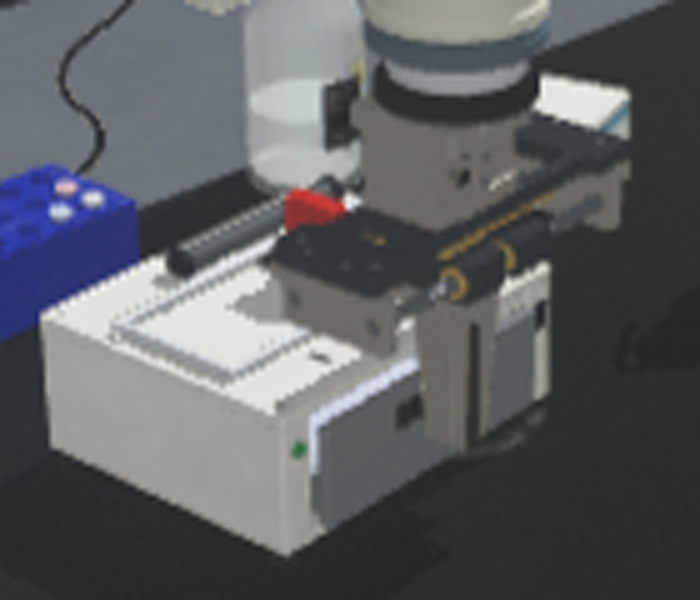

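The drawer looks flush, and the TCP stopped at -98 mm as predicted. I'll confirm with a second, firm push, then go to the handle.

```bash
python3 - <<'E'
from h import *
from bench import arm,optics
import cv2
def st(m): s=arm.sense(); print(m,round(s["time_s"],2),loc(s["position"]),np.round(s["contact_force"],1),round(s["opening"],4),round(s["gripper_force"],1))
print(arm.move_linear(w(-.090,0,.04),velocity=.02,until_force=20)); st("home2")
arm.move_linear(w(-.125,0,.04)); 
arm.move_linear(w(-.125,0,.20),velocity=.25); arm.gripper_to(.05)
arm.move_linear(w(0,-.010,.20),velocity=.2); st("over")
print(arm.move_linear(w(0,-.010,.098),velocity=.1,until_force=8)); st("down")
d=optics.read_camera("scene"); cv2.imwrite("pics/s3.png",cv2.resize(d["image"][185:305,265:405,::-1],None,fx=5,fy=5,interpolation=cv2.INTER_CUBIC))
E
```

```text
True
home2 8.26 [-0.098   0.0002  0.0389] [0.3 0.6 0.8] 0.0004 0.0
over 11.0 [-0.001  -0.0099  0.1995] [-0.7  0.2 -0.1] 0.0501 0.0
False
down 12.17 [ 0.0005 -0.0101  0.0987] [ 0.4 -0.3  0.1] 0.0504 0.0
```

View pics/s3.png

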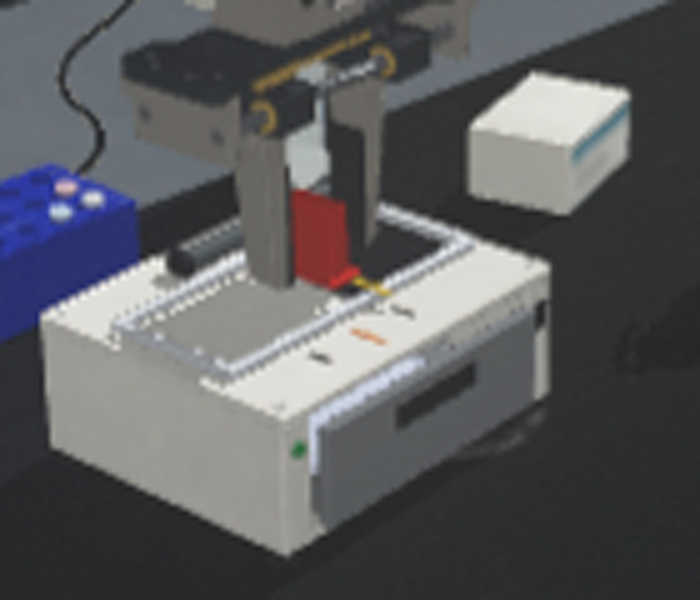

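The drawer is home, proud by its usual lip, and the fingers straddle the handle. Next: grip, find the shut stop by force, then move 30 mm.

```bash
python3 - <<'E'
from h import *
from bench import arm,optics
import cv2
def st(m): s=arm.sense(); print(m,round(s["time_s"],2),loc(s["position"]),np.round(s["contact_force"],1),round(s["opening"],4),round(s["gripper_force"],1)); return loc(s["position"])
arm.gripper_to(0,effort=40); st("grip")
print(arm.move_linear(w(0,-.030,.098),velocity=.02,until_force=8)); a=st("stop")
arm.move_linear(w(0,a[1]+.027,.098),velocity=.03); st("27")
for n in("scene","top"):
    d=optics.read_camera(n); im=d["image"][215:285,305:375] if n=="scene" else d["image"][200:260,290:350]
    cv2.imwrite(f"pics/{n}4.png",cv2.resize(im[:,:,::-1],(560,560 if n=="scene" else 560),interpolation=cv2.INTER_CUBIC))
a=cv2.hconcat([cv2.resize(cv2.imread(f"pics/{n}4.png"),(400,400)) for n in("scene","top")]); cv2.imwrite("pics/both4.png",a)
E
```

```text
grip 12.85 [ 0.0001 -0.0105  0.0981] [ 0.3 -4.5  1.2] 0.0141 40.0
True
stop 13.25 [ 0.0001 -0.0127  0.0981] [-0.   2.6  5.5] 0.0138 40.0
27 14.32 [0.0002 0.0134 0.0981] [ 1.2 -7.9  3.5] 0.0139 40.0
```

View pics/both4.png

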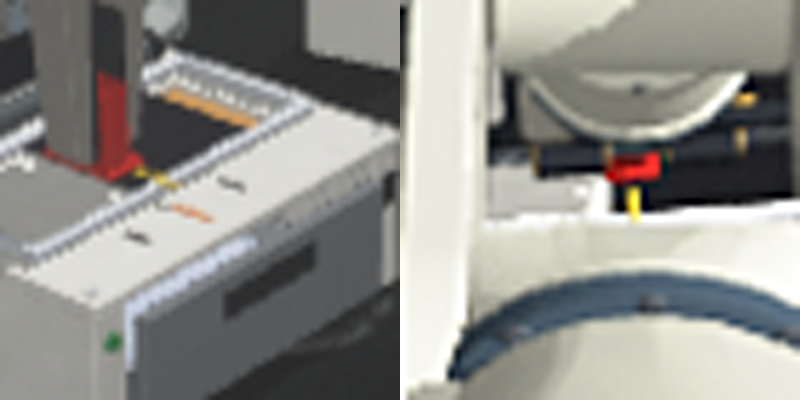

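The pointer is just short of the orange mark, at about 26 mm of travel. I'll trim to 30 mm and check.

```bash
python3 - <<'E'
from h import *
from bench import arm,optics
import cv2
def st(m): s=arm.sense(); print(m,round(s["time_s"],2),loc(s["position"]),np.round(s["contact_force"],1),round(s["opening"],4),round(s["gripper_force"],1)); return loc(s["position"])
t=.0173; c=t+.0005
for i in range(3):
    arm.move_linear(w(0,c,.098),velocity=.02); arm.sleep(.3); a=st(i)
    if abs(t-a[1])<.0004: break
    c+=np.clip(t-a[1],-.002,.002)
d=optics.read_camera("scene"); cv2.imwrite("pics/s5.png",cv2.resize(d["image"][230:270,310:370,::-1],None,fx=12,fy=12,interpolation=cv2.INTER_CUBIC))
E
```

```text
0 15.04 [0.0002 0.0167 0.0981] [ 1.5 -8.3  3.6] 0.0138 40.0
1 15.59 [0.0002 0.0173 0.0981] [ 0.7 -9.1  3.4] 0.0135 40.0
```

View pics/s5.png

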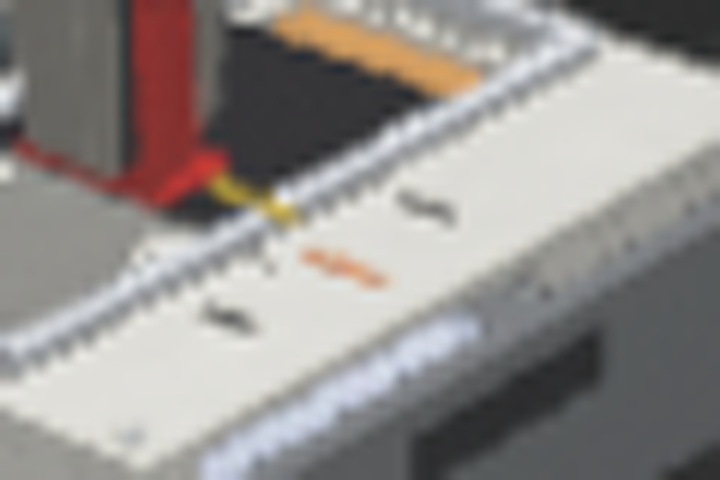

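The yellow pointer's line (215,185)→(295,215) passes 2.8 px above the orange tick centre (345,268). At shut it had the same 2.8 px offset from the black tick, because the pointer stands above the deck. That confirms half travel, and the spring force of about 9 N agrees. I'll hold, then hand in.

```bash
python3 - <<'E'
from h import *
from bench import arm,hand_in
arm.sleep(3.0)
s=arm.sense(); print(s["time_s"],loc(s["position"]),np.round(s["contact_force"],1),s["gripper_force"])
print(hand_in())
E
```

```text
18.6417 [0.0002 0.0173 0.0981] [-0.4 -8.3  3.6] 39.999480843544006
the job is handed in; nothing more can be done
None
```

The job is handed in at 18.6 s: the drawer was pushed fully home first, then the shutter was moved to half travel (30 mm) and held there for more than 3 s, and the gripper is still holding it.

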